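# Pack a four-piece chocolate box and put its lid on

## Robot

A 6-joint arm with a two-finger parallel gripper is mounted at the origin on a cart in front of the work surface, level with it; the furniture and walls round the work are solid. World frame = base frame: x ahead of the robot, y to its left, z up, the work surface at z = 0. Lengths are in m, angles in rad, forces in N, time in s.
With the tool pointing down it reaches from about 0.3 to 0.875 m from the base axis. Payload 4.2 kg.
Tool frame: the origin (TCP) lies where the fingers leave the gripper's body, on its centre line; the fingertips stand 73 mm ahead of it and the grasp point (between the pads) lies 54 mm ahead of it; z points along the fingers, y is the line along which they close (so a half turn about z gives the same grasp; the last joint's range is limited). The gripper opens to 85 mm and grips with 20 to 120 N. Pads are 22 mm wide; open, the fingers measure 114 mm over their backs; the gripper's body (76 mm by 85 mm) begins 54 mm behind the grasp point. The pads swing forward as they close: fully open they stand 13 mm farther back than shut.
Start: joints at [1.242, 0.32, 1.565, -0, 1.257, -0.02], TCP at [0.175, 0.548, 0.304] pointing down, gripper open.
Joint ranges: [-3.11, 3.11], [-0.84, 2.01], [0.21, 2.61], [-1.34, 4.49], [0.05, 2.63], [-2.56, 2.56]. Speed limits (rad/s): [2.57, 2.57, 3.14, 3.14, 3.14, 3.14].

## Interface

Orientations are given as a rotation vector (axis times angle).
In Python, from station import manip, read_state, snapshot, job gives the robot as it stands. Calls block until the motion is done:
- manip.move_to(position, orientation): joint-space move of the TCP to a pose.
- manip.move_l(position, max_speed=0.15, orientation=None): straight line of the TCP; orientation=None keeps the orientation; max_speed is the mean speed in m/s.
- manip.move_j(angles): joint-space move.
- manip.open_jaws() and manip.clamp(): open the fingers fully, or close them until they stop; the grip force is fixed at half the most.
- manip.hold(seconds).
- manip.inverse_kinematics(position, orientation): joint angles nearest the present ones, or None.
- read_state(): the state.
- snapshot(name): name is "side" or "top"; returns a dict with "image" (384x512x3 uint8, red, green, blue), "z_map" (384x512 float32, m along the optical axis (not along the pixel's ray), 0 where there is no reading), "fx", "fy", "cx", "cy" (pixels), "xyz" and "orientation" of the camera in the world. Camera axes: x right, y up, looking along -z (the intrinsics and any distortion apply to the point x, -y, -z); pixel columns grow to the right and rows downward; lengths in m; the calibration is good to about 2 mm. A picture is of the moment at which its call begins.
A pose or a line that the arm cannot do raises manip.MotionError and nothing moves.
- job.finish_job(): hands the job in; it is judged then, once.
The state is a dict: "time": time; "joint_positions": joint angles; "qvel": joint speeds; "joint_efforts": joint torques, N m; "tcp_pos": TCP position; "tool_rot": TCP orientation; "wrist_force": force on the tool from outside, world axes, zero at the start; "ft_torque": the same for the moment, N m; "finger_gap": finger opening in m; "finger_force": force on a finger pad.
Only numpy, scipy, OpenCV 4.12 (cv2) and the standard library are available. Lean on these libraries where they do the work, as an engineer would, in place of code of your own. Each camera call takes 0.05 s, during which the arm holds its last target. There are 200 camera calls.

## Task

Pack the little chocolate box: take the four chocolates from the round marble board and set each one upright, right down in the paper case of its own shape in the open black base (round, square, oblong and heart; the heart the same way round as its case). Then put the black lid down over the filled base until it stands on the table all round. Set everything down gently: never let a chocolate or the lid drop.

Things in the scene. Friction and masses are not known exactly. Their poses are not given: they have to be found in the camera images.
- truffle_mid (a point): plain dark brown chocolate; the point is its centre, z up; round, 34 mm across, 28 mm high, straight sides up to 18 mm then a dome. All four start on a fixed round marble board, 170 mm across, top 12 mm above the table, standing at least 60 mm apart, centre to centre.
- square_mid (a point): plain dark brown chocolate; the point is its centre, z up; square block 30 x 30 mm, 24 mm high, fine diagonal piped lines on top; x and y square to its sides. Starts on the board.
- baton_mid (a point): plain dark brown chocolate; the point is its centre, z up; oblong block 18 mm (x) x 40 mm (y), 24 mm high. Starts on the board. (Beware of the shop's raised round display plate behind the work: underside 245 mm, top 280 mm above the table, 640 mm across, centre 0.89 m ahead and 0.03 m left of the robot's base; carry things past in front of it.)
- heart_mid (a point): plain dark brown chocolate; the point is its centre, z up; heart 36 mm wide (x), 33 mm long (y), 24 mm high; its tip points to -y, its two lobes to +y; it is widest 6 mm from the centre towards +y, where it is gripped across x. Starts on the board, its y axis within 0.8 rad of the world's +y.
- lid_mid (a point): loose black lid of the box with a thin gold line near the edge of its top, open side down, standing on the table beside the base; 63 mm (x) x 220 mm (y) outside, 38 mm high, walls 2 mm, 36 mm deep inside; the point is the centre of the whole lid, half-way up. Weighs 40 to 85 g. Grip it across x at the middle of its length.
- tray: shallow black base of the box, fixed: 52 mm (x) x 208 mm (y), wall 9 mm high; origin at the centre of its underside on the table, z up. Four bays in a row along y, 51 mm apart, hold the paper cases in any order. The lid goes over it (either way round, long axes parallel) with 3.5 mm of play each way in x, 4 mm in y, and rests on the table.
- case_round: white pleated paper case fixed in one bay of the box base; origin at the centre of its underside (3 mm above the table), z up, axes parallel to those of the base; 1.5 mm thick floor, flared wall 7.5 mm high, 2.5 mm wider than its chocolate all round at the floor and 5 mm at the mouth. Round, for the round chocolate; floor 39 mm across.
- case_square: white pleated paper case fixed in one bay of the box base; origin at the centre of its underside (3 mm above the table), z up, axes parallel to those of the base; 1.5 mm thick floor, flared wall 7.5 mm high, 2.5 mm wider than its chocolate all round at the floor and 5 mm at the mouth. Square, floor 35 x 35 mm, for the square chocolate.
- case_long: white pleated paper case fixed in one bay of the box base; origin at the centre of its underside (3 mm above the table), z up, axes parallel to those of the base; 1.5 mm thick floor, flared wall 7.5 mm high, 2.5 mm wider than its chocolate all round at the floor and 5 mm at the mouth. Oblong, floor 23 mm (x) x 45 mm (y), for the oblong chocolate.
- case_heart: white pleated paper case fixed in one bay of the box base; origin at the centre of its underside (3 mm above the table), z up, axes parallel to those of the base; 1.5 mm thick floor, flared wall 7.5 mm high, 2.5 mm wider than its chocolate all round at the floor and 5 mm at the mouth. Heart-shaped, for the heart; tip to -y, lobes to +y, the origin lies under the heart's centre when seated.

How it is judged:
By the outcome, as a careful person would: the job done as asked, in the order asked, and still so for the second after the job is handed in, with the robot touching nothing.
It also fails if it takes over 112 s, if anything falls off the work surface, if the arm or the gripper's body presses on something with over 40 N, if the wrist force passes 120 N, or if a joint passes its speed limit or range.

## Working session

There is one attempt and no reset: what is moved stays moved. The work goes in short steps, each a Python script; the robot and the scene stay as the last script left them, time stands still between calls to the robot, and variables do not carry over. Pictures are saved under pics/ and viewed, at most 14 in all, crops included, and the job is handed in when it is done.

```bash
ls; mkdir -p pics; python3 - <<'E'
from station import *
import cv2,numpy as np
for n in("top","side"):
    s=snapshot(n); np.savez(f"{n}0.npz",**s); cv2.imwrite(f"pics/{n}0.png",cv2.resize(s["image"][:,:,::-1],None,fx=1.5,fy=1.5))
    print({k:v for k,v in s.items() if k not in("image","z_map")})
print(read_state())
E
```

```text
pics
{'fx': 368.89537979330015, 'fy': 368.89537979330015, 'cx': 254.62969878082242, 'cy': 193.64372396195859, 'xyz': array([ 0.33117277, -0.05592938,  0.99790945]), 'orientation': array([ 0.11786896, -0.12814218, -1.53773137])}
{'fx': 363.89731139761454, 'fy': 363.89731139761454, 'cx': 258.66247856089655, 'cy': 190.01847097834303, 'xyz': array([ 0.52671512, -0.90729635,  0.76275326]), 'orientation': array([0.89024698, 0.02306337, 0.02088172])}
{'time': 0.1, 'joint_positions': array([ 1.24200449e+00,  3.20220162e-01,  1.56557214e+00, -3.05688288e-06,
        1.25739713e+00, -1.99873222e-02]), 'qvel': array([-0.00015427,  0.00166682, -0.00493776, -0.00031445,  0.00166138,
        0.00069203]), 'joint_efforts': array([ 4.63468086e-05, -4.16406441e+01, -2.34707397e+01,  1.28735610e-04,
        4.85518860e-03,  9.79445304e-06]), 'tcp_pos': array([0.17464433, 0.54750253, 0.30316486]), 'tool_rot': array([-4.83100165e-01, -3.10394746e+00,  2.47074457e-03]), 'wrist_force': array([-0.91929983, -0.32415   , -0.50823587]), 'ft_torque': array([-0.00128871,  0.04252299,  0.01003424]), 'finger_force': 0.0, 'finger_gap': 0.08565746200683982}
```

View pics/top0.png

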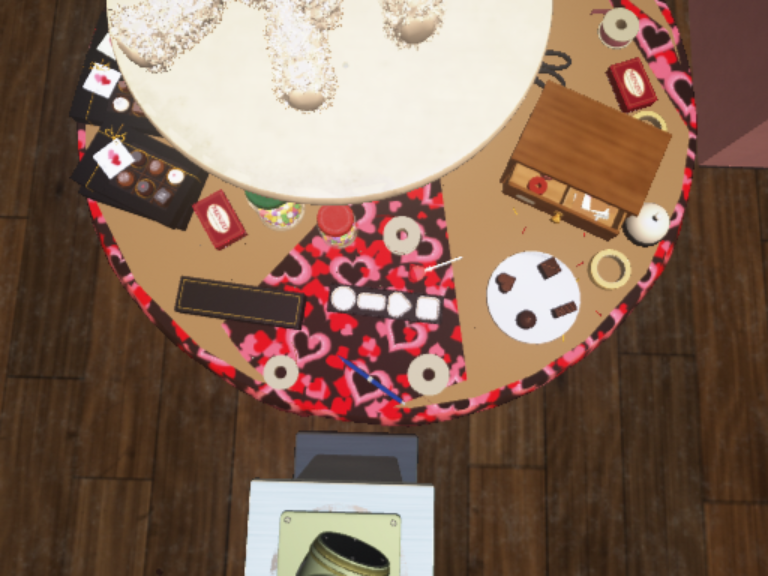

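View pics/side0.png

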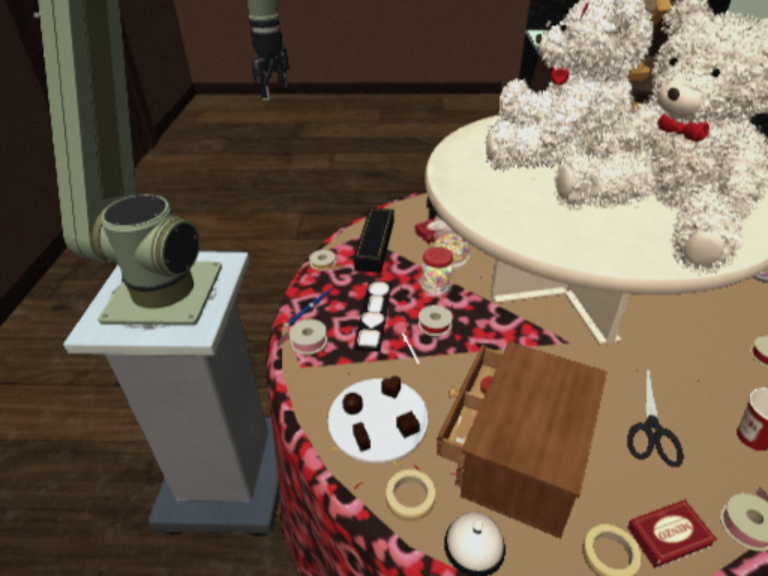

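The top view shows the lid at about (240,302), the base at (385,302) with round, oblong, heart and square cases from left to right, and the board at (533,297). On the board are the heart (506,283), square (549,267), baton (565,310) and truffle (526,319). The side view agrees. Next I'll zoom in.

```bash
cat > vis.py <<'E'
import numpy as np,cv2
from scipy.spatial.transform import Rotation as R
def load(n): return dict(np.load(n))
def world(s):
    v,u=np.mgrid[:384,:512]; d=s["z_map"]
    c=np.stack([(u-s["cx"])/s["fx"]*d,-(v-s["cy"])/s["fy"]*d,-d],-1)
    w=c@R.from_rotvec(s["orientation"]).as_matrix().T+s["xyz"]; w[d==0]=np.nan; return w
def proj(s,P):
    c=(np.atleast_2d(P)-s["xyz"])@R.from_rotvec(s["orientation"]).as_matrix()
    return np.stack([s["cx"]-s["fx"]*c[:,0]/c[:,2],s["cy"]+s["fy"]*c[:,1]/c[:,2]],1)
def plane(s,uv,z):
    d=np.array([(uv[0]-s["cx"])/s["fx"],-(uv[1]-s["cy"])/s["fy"],-1])@R.from_rotvec(s["orientation"]).as_matrix().T
    return s["xyz"]+d*(z-s["xyz"][2])/d[2]
E
python3 - <<'E'
from vis import *
t=load("top0.npz");s=load("side0.npz")
for n,c,pts in(("top",t,[(355,198),(160,201),(200,192),(285,201),(337,188),(366,178),(376,207),(351,212),(280,230)]),("side",s,[(252,300),(248,160),(300,240)])):
    w=world(c)
    for u,v in pts: print(n,u,v,w[v,u].round(4),w[v-1:v+2,u-1:u+2,2].std().round(4))
a=t["image"][155:235,310:400,::-1]; b=t["image"][180:225,215:300,::-1]
A=cv2.resize(a,(450,400),interpolation=cv2.INTER_NEAREST);B=cv2.resize(b,(340,180),interpolation=cv2.INTER_NEAREST)
o=np.zeros((580,800,3),np.uint8);o[:400,:450]=A;o[:180,455:795]=B
b=s["image"][245:312,210:295,::-1];o[185:453,455:795]=cv2.resize(b,(340,268),interpolation=cv2.INTER_NEAREST)
b=s["image"][180:240,230:270,::-1];o[400:580,300:420]=cv2.resize(b,(120,180),interpolation=cv2.INTER_NEAREST)
cv2.imwrite("pics/z0.png",o)
E
```

```text
top 355 198 [ 0.484  -0.3324  0.0112] 0.0017
top 160 201 [0.4559 0.1862 0.0423] 0.002
top 200 192 [ 0.4897  0.0896 -0.0014] 0.002
top 285 201 [ 0.4711 -0.1434  0.0039] 0.0017
top 337 188 [ 0.5056 -0.2779  0.0361] 0.001
top 366 178 [ 0.5346 -0.355   0.0376] 0.0014
top 376 207 [ 0.4579 -0.3804  0.0363] 0.0012
top 351 212 [ 0.4419 -0.3126  0.0426] 0.0018
top 280 230 [ 3.923e-01 -1.315e-01 -3.000e-04] 0.0015
side 252 300 [ 0.4881 -0.3985  0.0132] 0.0015
side 248 160 [0.4512 0.155  0.0384] nan
side 300 240 [ 0.6157 -0.1887 -0.0008] 0.0017
```

View pics/z0.png

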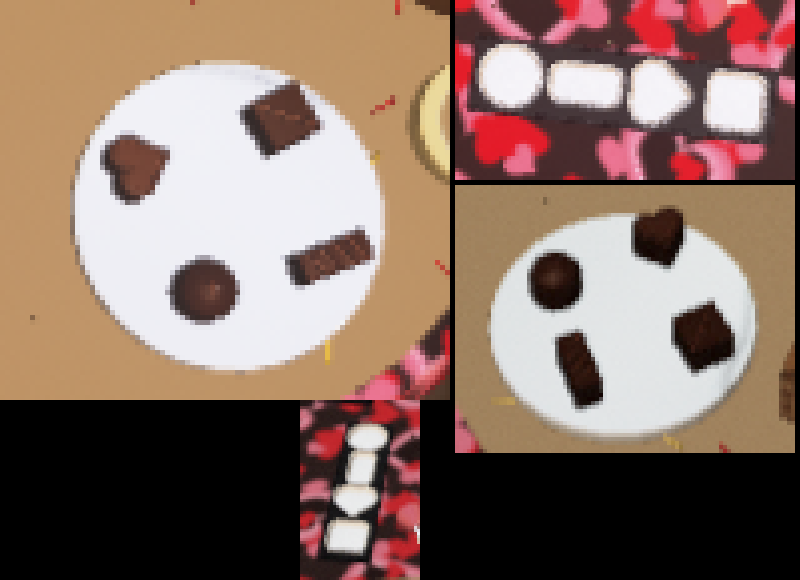

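```bash
cat > fit.py <<'E'
from vis import *
from scipy.optimize import minimize
def rect(a,b): return np.array([[-a,-b],[a,-b],[a,b],[-a,b]])/2
def circ(r): t=np.linspace(0,2*np.pi,40,endpoint=False); return r*np.c_[np.cos(t),np.sin(t)]
def heart(g=0.):  # 36 wide, 33 long, widest 6 mm above the centre
    t=np.linspace(-.35,np.pi,20); r=9.6; c=np.array([8.4,6.5])
    right=np.r_[[[0,-16.5]],c+r*np.c_[np.cos(t),np.sin(t)]]
    h=np.r_[right,(right*[-1,1])[:0:-1]]; h[:,1]=np.clip(h[:,1],-16.5,16.5); h=h/1e3
    if g:
        n=h/np.linalg.norm(h,axis=1)[:,None]; h=h+g*n*[1,1.05]
    return h
def place(o,x,y,a): c,s=np.cos(a),np.sin(a); return o@np.array([[c,s],[-s,c]])+[x,y]
def render(s,solids,box,k=6):
    u0,v0,u1,v1=box; im=np.zeros(((v1-v0)*k,(u1-u0)*k),np.uint8)
    for o,zs in solids:
        P=[]
        for z,f in zs:
            c=o.mean(0); q=proj(s,np.c_[c+(o-c)*f,np.full(len(o),z)])
            P.append(((q+.5-[u0,v0])*k-.5))
        for A,B in zip(P[:-1],P[1:]):
            for t in np.linspace(0,1,12): cv2.fillPoly(im,[np.round((A*(1-t)+B*t)*16).astype(np.int32)],255,shift=4)
        if len(P)==1: cv2.fillPoly(im,[np.round(P[0]*16).astype(np.int32)],255,shift=4)
    im=cv2.resize(im,(u1-u0,v1-v0),interpolation=cv2.INTER_AREA)
    return cv2.GaussianBlur(im.astype(np.float32)/255,(0,0),.6)
def fit(views,model,x0,yaw=True,half=.04,st=(.006,.006,.25)):
    """views: list of (snapshot, soft mask); model(p)->[(outline,[(z,scale)])]"""
    bx=[]
    for s,m in views:
        q=np.vstack([proj(s,np.r_[x0[:2]+np.array(d)*half,.02])for d in((1,1),(1,-1),(-1,1),(-1,-1))])
        a=np.floor(q.min(0)).astype(int);b=np.ceil(q.max(0)).astype(int);bx.append((*a,*b))
    def cost(p):
        return sum(((cv2.GaussianBlur(m,(0,0),.4)[b[1]:b[3],b[0]:b[2]]-render(s,model(p),b))**2).sum() for (s,m),b in zip(views,bx))
    x0=np.array(x0,float)
    n=3 if yaw else 2
    f=(lambda q:cost(q)) if yaw else (lambda q:cost([*q,x0[2]]))
    for scale in(1,.3):
        sim=np.vstack([x0[:n]]+[x0[:n]+scale*np.eye(3)[i,:n]*st[i] for i in range(n)])
        r=minimize(f,x0[:n],method="Nelder-Mead",options=dict(initial_simplex=sim,xatol=1e-4,fatol=1e-3)); x0[:n]=r.x
    return x0,r.fun
def dark(s):
    g=s["image"].astype(np.float32).max(2); return np.clip((160-g)/(160-85),0,1)
def white(s):
    g=s["image"].astype(np.float32).min(2); return np.clip((g-70)/(190-70),0,1)
def high(s,z0=.019):
    z=np.nan_to_num(world(s)[:,:,2].astype(np.float32)); return (cv2.medianBlur(z.astype(np.float32),3)>z0).astype(np.float32)
B=.012
SH=dict(truffle=(circ(.017),[(0,1),(.018,1),(.024,.8),(.028,.3)]),square=(rect(.03,.03),[(0,1),(.024,1)]),
  baton=(rect(.018,.04),[(0,1),(.024,1)]),heart=(heart(),[(0,1),(.024,1)]))
def choc(n,zb=B): o,h=SH[n]; return lambda p:[(place(o,*p),[(zb+z,f) for z,f in h])]
G=.005;ZM=.0105
BAYS=dict(round=.0765,long=.0255,heart=-.0255,square=-.0765)
OUT=dict(round=circ(.022),long=rect(.028,.05),heart=heart(G),square=rect(.04,.04))
def tray(p): return [(place(OUT[k]+[0,y],*p),[(ZM,1)]) for k,y in BAYS.items()]
def lid(p): return [(place(rect(.063,.22),*p),[(.019,1),(.038,1)])]
E
cat > f0.py <<'E'
from fit import *
t=load("top0.npz");s=load("side0.npz")
init=dict(truffle=(.442,-.312,0),square=(.535,-.355,.4),baton=(.458,-.38,.3),heart=(.506,-.278,-.6))
for n,p in init.items():
    for nm,vs in(("top",[(t,dark(t))]),("side",[(s,dark(s))])): 
        r=[fit(vs,choc(n),(*p[:2],p[2]+d),n!="truffle",.032) for d in ((0,) if n=="truffle" else (-.3,0,.3))]
        r=min(r,key=lambda r:r[1]); print(n,nm,r[0].round(4),round(r[1],2))
for nm,v in(("top",t),("side",s)):
    p,c=fit([(v,white(v))],tray,(.474,-.06,-.05),True,.11); print("tray",nm,p.round(4),c)
    p,c=fit([(v,high(v))],lid,(.456,.186,-.1),True,.13); print("lid",nm,p.round(4),c)
E
time python3 f0.py
```

```text
truffle top [ 0.4426 -0.3163  0.    ] 10.57
truffle side [ 0.4403 -0.312   0.    ] 7.42
square top [ 0.5359 -0.3578  0.5362] 11.2
square side [ 0.5343 -0.3553  0.4522] 12.56
baton top [ 0.4614 -0.3828  0.4084] 12.85
baton side [ 0.4599 -0.3805  0.3591] 9.92
heart top [ 0.5087 -0.2816  0.3711] 19.34
heart side [ 0.5074 -0.2784  0.4331] 3.44
tray top [ 0.466  -0.0662 -0.086 ] 603.1478881835938
lid top [ 0.457   0.1899 -0.1152] 223.29782104492188
tray side [ 0.4641 -0.0652 -0.0845] 212.87713623046875
lid side [ 0.4546  0.1922 -0.111 ] 194.43603515625
real	0m7.190s
user	0m7.313s
sys	0m0.341s
```

```bash
cat >> fit.py <<'E'
def overlay(s,items,c,half,size):
    """crop around world point c with model outlines"""
    q=proj(s,np.r_[c,.02])[0]; u0,v0=np.round(q-half).astype(int); w=2*half; k=size/w
    im=cv2.resize(s["image"][v0:v0+w,u0:u0+w,::-1],(size,size),interpolation=cv2.INTER_NEAREST)
    for sol in items:
        for o,zs in sol:
            for z,f in (zs[0],zs[-1]):
                m=o.mean(0);P=((proj(s,np.c_[m+(o-m)*f,np.full(len(o),z)])+.5-[u0,v0])*k)
                cv2.polylines(im,[np.round(P).astype(int)],True,(0,255,0),1)
    return im
E
python3 - <<'E'
from fit import *
t=load("top0.npz");s=load("side0.npz")
h=heart(); print(np.ptp(h,axis=0),h[h[:,0].argmax()])
ct=[choc("truffle")((.4426,-.3163,0)),choc("square")((.5359,-.3578,.536)),choc("baton")((.4614,-.3828,.408)),choc("heart")((.5087,-.2816,.371))]
cs=[choc("truffle")((.4403,-.312,0)),choc("square")((.5343,-.3553,.452)),choc("baton")((.4599,-.3805,.359)),choc("heart")((.5074,-.2784,.433))]
o=np.hstack([np.vstack([overlay(t,ct,(.49,-.33),36,400)]),overlay(s,cs,(.49,-.33),36,400)])
o2=np.hstack([overlay(t,[tray((.466,-.0662,-.086))],(.466,-.066),45,200),overlay(s,[tray((.4641,-.0652,-.0845))],(.464,-.065),40,200),overlay(t,[lid((.457,.1899,-.115))],(.457,.19),45,200),overlay(s,[lid((.4546,.1922,-.111))],(.457,.19),36,200)])
cv2.imwrite("pics/ov.png",np.vstack([o,o2]))
E
```

```text
[0.03599705 0.03256686] [0.01799852 0.00666834]
```

View pics/ov.png

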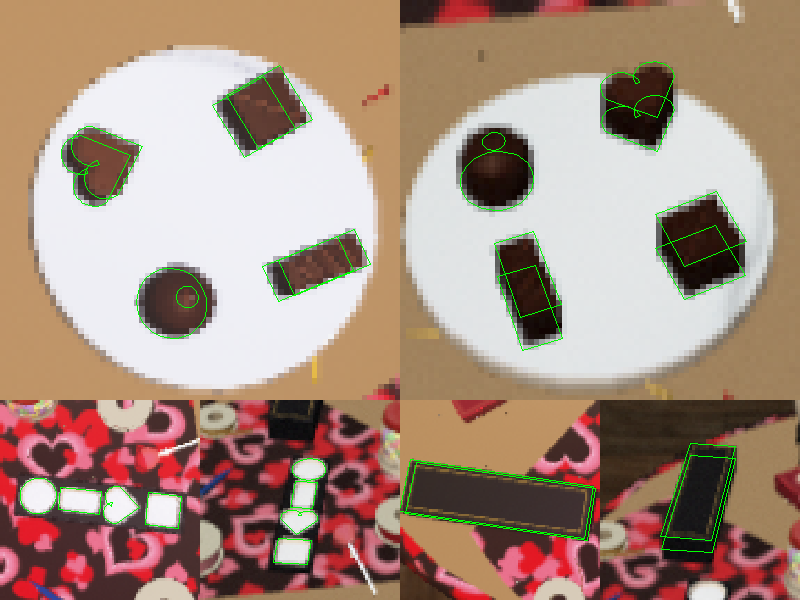

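The overlays match all four chocolates (heart yaw about +0.4), the cases (round, oblong, heart, square from +y to −y) and the lid. The two cameras agree to within 2–4 mm, so I'll use the average. Before moving I'll check tall objects near the grasp points, then close the fingers over the board to check their reach.

```bash
cat > rob.py <<'E'
from station import manip,read_state,snapshot,job
from fit import *
P=dict(truffle=(.4415,-.3142,0),square=(.5351,-.3566,.49),baton=(.4607,-.3817,.384),heart=(.508,-.280,.40),tray=(.465,-.0657,-.0853),lid=(.4558,.191,-.113))
def ori(phi):
    y=np.array([np.cos(phi),np.sin(phi),0]);z=np.array([0,0,-1.]);return R.from_matrix(np.c_[np.cross(y,z),y,z]).as_rotvec()
def best(x,y,z,phi):
    """pick the half turn with the smaller last joint"""
    c=[]
    for k in(0,1):
        o=ori(phi+k*np.pi);q=manip.inverse_kinematics([x,y,z],o)
        if q is not None:c.append((abs(q[5]),k,o))
    return min(c,key=lambda t:t[0])[2]
def go(x,y,z,phi): manip.move_to([x,y,z],best(x,y,z,phi))
def tz(): s=read_state();return s["tcp_pos"].round(4),round(float(s["time"]),2)
def st(m=""):
    s=read_state();print(m,"t",round(float(s["time"]),2),"tcp",s["tcp_pos"].round(4),"gap",round(float(s["finger_gap"]),4),"ff",round(float(s["finger_force"]),1),"F",s["wrist_force"].round(1),flush=True)
def local(n,dx,dy):
    x,y,a=P[n];return np.array([x+np.cos(a)*dx-np.sin(a)*dy,y+np.sin(a)*dx+np.cos(a)*dy])
E
python3 - <<'E'
from rob import *
w=world(load("top0.npz")).reshape(-1,3);w2=world(load("side0.npz")).reshape(-1,3);w=np.vstack([w,w2]);w=w[~np.isnan(w).any(1)]
for n in P:
    d=np.hypot(*(w[:,:2]-P[n][:2]).T);m=(w[:,2]>.055)&(w[:,2]<.5)&(d<.13)
    print(n,m.sum(),d[m].min() if m.any() else None,w[m][d[m].argsort()[:3]].round(3).tolist())
go(.38,.12,.25,0);st("a")
go(.42,-.12,.2,0);st("b")
x,y,a=P["baton"];go(x,y,.16,a);st("c")
s=snapshot("side");np.savez("s1.npz",**s)
manip.clamp();st("shut");s2=snapshot("side");np.savez("s2.npz",**s2);manip.open_jaws();st("open")
q=proj(s,[x,y,.08])[0].astype(int)
f=lambda s:cv2.resize(s["image"][q[1]-35:q[1]+35,q[0]-25:q[0]+25,::-1],(400,560),interpolation=cv2.INTER_NEAREST)
print(q,[ (z,proj(s,[x,y,z])[0].round(1)) for z in(.16,.087,.074)]);cv2.imwrite("pics/f.png",np.hstack([f(s),f(s2)]))
E
```

```text
truffle 0 None []
square 2967 0.06247787571588157 [[0.598, -0.354, 0.098], [0.598, -0.354, 0.094], [0.598, -0.351, 0.098]]
baton 4 0.12931179184348868 [[0.577, -0.438, 0.114], [0.575, -0.443, 0.106], [0.579, -0.435, 0.116]]
heart 110 0.11228021964723449 [[0.6, -0.344, 0.1], [0.598, -0.348, 0.097], [0.601, -0.344, 0.102]]
tray 739 0.10941770823690333 [[0.571, -0.039, 0.26], [0.573, -0.048, 0.268], [0.571, -0.038, 0.265]]
lid 0 None []
a t 1.84 tcp [0.3803 0.1206 0.2502] gap 0.0853 ff 0.0 F [0.1 0.1 0.2]
b t 2.82 tcp [ 0.4202 -0.1192  0.2001] gap 0.0854 ff 0.0 F [-0.5  0.4 -0.1]
c t 3.86 tcp [ 0.4611 -0.3802  0.1602] gap 0.0854 ff 0.0 F [-0.3  0.4 -0.5]
shut t 4.67 tcp [ 0.4607 -0.3817  0.1599] gap 0.0002 ff 0.0 F [ 0.4  0.1 -0.3]
open t 5.51 tcp [ 0.4607 -0.3817  0.16  ] gap 0.085 ff 0.0 F [0.  0.7 0. ]
[239 276] [(0.16, array([238.2, 253.3])), (0.087, array([239.7, 274.6])), (0.074, array([239.9, 278.1]))]
```

View pics/f.png

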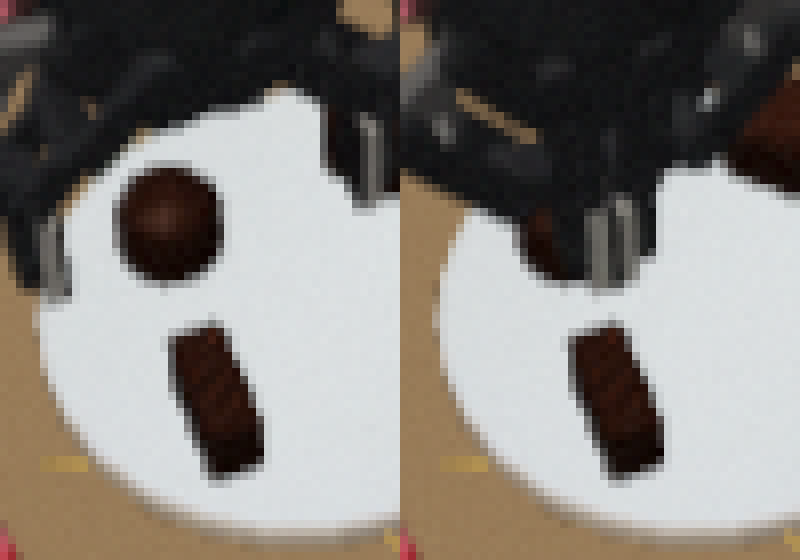

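Shut, the tips reach about row 277 (crop bottom at about 290/8+241). That matches 73 mm shut and 13 mm farther back when open. Next I'll pick and place the baton, then check it against its case.

```bash
cat >> rob.py <<'E'
ZP,ZD,ZT=.0930,.0860,.135
def settle(x,y,z,v):
    manip.move_l([x,y,z],v); e=np.array([x,y,z])-read_state()["tcp_pos"]
    return e
def pick(n,dy=0,turn=0):
    x,y=local(n,0,dy);phi=P[n][2]+turn
    go(x,y,ZT,phi);manip.move_l([x,y,ZP],.12);st("at "+n)
    manip.clamp();st("grip");manip.move_l([x,y,ZT],.15);st("lift")
def put(bay,dy=0,dx=0):
    x,y=local("tray",dx,BAYS[bay]+dy);phi=P["tray"][2]
    go(x,y,ZT,phi);st("hover");manip.move_l([x,y,ZD+.008],.12);manip.move_l([x,y,ZD],.03);st("down")
    manip.open_jaws();manip.move_l([x,y,ZT+.02],.2);st("off")
E
python3 - <<'E'
from rob import *
w=np.vstack([world(load(f"{n}0.npz")).reshape(-1,3) for n in("top","side")]);w=w[(w[:,2]>.025)&(w[:,2]<.3)]
l=place(np.eye(2),0,0,0);x,y,a=P["square"];d=w[:,:2]-[x,y];c,s=np.cos(a),np.sin(a);lx=d@[c,s];ly=d@[-s,c]
m=(abs(lx)<.05)&(abs(ly)<.07)&((abs(lx)>.024)|(abs(ly)>.024));print(m.sum(),np.c_[lx,ly,w[:,2]][m].round(3)[::4].tolist())
pick("baton");put("long")
go(.42,-.2,.25,0)   # clear the view a little
for n in("top","side"): np.savez(f"{n}1.npz",**snapshot(n))
t=load("top1.npz");s=load("side1.npz");c=P["tray"][:2];cv2.imwrite("pics/b.png",np.hstack([overlay(t,[],c,45,400),overlay(s,[],c,40,400)]));st()
E
```

```text
167 [[0.049, -0.062, 0.119], [0.046, -0.064, 0.118], [0.047, -0.057, 0.115], [0.043, -0.065, 0.117], [0.048, -0.057, 0.103], [0.043, -0.061, 0.112], [0.038, -0.067, 0.119], [0.045, -0.058, 0.103], [0.04, -0.062, 0.112], [0.035, -0.069, 0.117], [0.045, -0.061, 0.089], [0.039, -0.063, 0.104], [0.034, -0.067, 0.114], [0.049, -0.057, 0.074], [0.043, -0.062, 0.084], [0.037, -0.064, 0.099], [0.032, -0.069, 0.107], [0.043, -0.061, 0.078], [0.037, -0.065, 0.09], [0.032, -0.069, 0.099], [0.038, -0.064, 0.078], [0.032, -0.069, 0.089], [0.032, -0.069, 0.08], [0.013, 0.07, 0.036], [0.009, 0.067, 0.037], [0.005, 0.069, 0.034], [0.007, 0.068, 0.03], [0.006, 0.07, 0.025], [0.048, -0.056, 0.116], [0.049, -0.058, 0.114], [0.039, -0.062, 0.117], [0.038, -0.063, 0.116], [0.034, -0.065, 0.116], [0.048, -0.061, 0.105], [0.041, -0.067, 0.111], [0.042, -0.066, 0.107], [0.05, -0.061, 0.089], [0.045, -0.064, 0.088], [0.046, -0.064, 0.08], [0.05, -0.067, 0.077], [0.047, -0.07, 0.079], [0.044, -0.068, 0.072]]
at baton t 6.26 tcp [ 0.4611 -0.382   0.0936] gap 0.0855 ff 0.0 F [-0.6 -0.7 -0.3]
grip t 6.89 tcp [ 0.4609 -0.3819  0.0935] gap 0.0166 ff 60.5 F [0.3 0.5 3.7]
lift t 7.33 tcp [ 0.4606 -0.3816  0.1349] gap 0.0169 ff 60.0 F [ 0.1  0.1 -0. ]
hover t 8.62 tcp [ 0.4674 -0.0408  0.1347] gap 0.0166 ff 60.0 F [-0.4 -0.2 -0.3]
down t 9.53 tcp [ 0.4672 -0.0403  0.0861] gap 0.0162 ff 60.1 F [ 0.1 -0.5  0.1]
off t 10.69 tcp [ 0.4669 -0.0403  0.1549] gap 0.0853 ff 0.0 F [-0.6  0.6  0.6]
 t 11.58 tcp [ 0.4199 -0.1988  0.2485] gap 0.0856 ff 0.0 F [-0.  -0.4  0.2]
```

View pics/b.png

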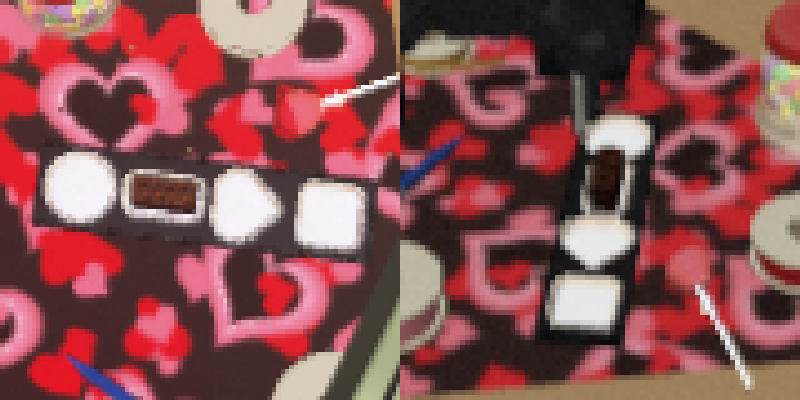

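The baton sits inside its oblong case in both views (top crop about (168,193), side about (607,180)). I'll measure the residual offset against the case.

```bash
cat > chk.py <<'E'
from rob import *
import sys
def check(n,bay,tag,views=("top","side")):
    c=local("tray",0,BAYS[bay])
    for v in views:
        s=load(f"{v}{tag}.npz");g=s["image"].astype(np.float32).max(2)
        b=np.clip((150-g)/65,0,1)
        p,k=fit([(s,b)],choc(n,.0045),(*c,P["tray"][2]),n!="truffle",.021)
        s0=load(f"{v}0.npz");m,_=fit([(s0,white(s0))],tray,P["tray"],True,.11)
        q=place(np.array([[0,BAYS[bay]]]),*m)[0];d=p[:2]-q;a=m[2]
        print(n,v,"local offset mm",np.round(1e3*np.array([d@[np.cos(a),np.sin(a)],d@[-np.sin(a),np.cos(a)]]),1),"dyaw",round(p[2]-a,3),round(k,1))
if __name__=="__main__":
    check("baton","long","1")
    s=load("top1.npz");c=local("tray",0,.0255);w=world(s);d=np.hypot(*(w[...,:2]-c).transpose(2,0,1));print("top z",np.nanmean(w[d<.006][:,2]), "table",np.nanmean(w[(d>.05)&(d<.06)][:,2]))
E
python3 chk.py
```

```text
baton top local offset mm [0.2 0.3] dyaw -0.025 117.1
baton side local offset mm [-10.9   5.8] dyaw -1.532 18.8
top z 0.02872109593318809 table 0.001994657765838901
```

The baton is within 0.3 mm of its case and its top reads 28.7 mm against 28.5 expected. Now the other three.

```bash
python3 - <<'E'
from rob import *
pick("heart",.006);put("heart",.006)
pick("truffle");put("round")
pick("square",0,np.pi/2);put("square")
go(.40,.02,.30,0);st()
manip.move_to([.36,.25,.28],best(.36,.25,.28,0));st()
for n in("top","side"): np.savez(f"{n}2.npz",**snapshot(n))
from chk import check
for n,b in(("heart","heart"),("truffle","round"),("square","square"),("baton","long")): check(n,b,"2",("top",))
t=load("top2.npz");s=load("side2.npz");c=P["tray"][:2];cv2.imwrite("pics/c.png",np.hstack([overlay(t,[],c,45,400),overlay(s,[],c,40,400)]))
w=world(t)
for b in BAYS: d=np.hypot(*(w[...,:2]-local("tray",0,BAYS[b])).transpose(2,0,1));print(b,np.nanmean(w[d<.006][:,2]).round(4))
p,k=fit([(t,high(t))],lid,P["lid"],True,.13);print(p,k)
E
```

```text
at heart t 12.78 tcp [ 0.5058 -0.2743  0.0941] gap 0.0852 ff 0.0 F [0.8 0.8 0.3]
grip t 13.31 tcp [ 0.506  -0.2747  0.0939] gap 0.0331 ff 59.1 F [-0.5  0.8  5.4]
lift t 13.74 tcp [ 0.5056 -0.2744  0.135 ] gap 0.0332 ff 59.6 F [-0.2 -0.2 -0.8]
hover t 14.54 tcp [ 0.4637 -0.0855  0.1346] gap 0.0329 ff 59.6 F [-0.2  0.3 -0.2]
down t 15.45 tcp [ 0.4639 -0.0853  0.0865] gap 0.033 ff 59.9 F [ 0.2 -1.   2.9]
off t 16.5 tcp [ 0.4631 -0.0851  0.1549] gap 0.0851 ff 0.0 F [ 0.3 -0.1 -0.3]
at truffle t 17.92 tcp [ 0.4419 -0.3134  0.0931] gap 0.0853 ff 0.0 F [-0.2  0.1  1.6]
grip t 18.48 tcp [ 0.4418 -0.3144  0.0939] gap 0.0307 ff 59.0 F [-0.7  1.5  6.1]
lift t 18.91 tcp [ 0.4414 -0.3142  0.135 ] gap 0.0306 ff 59.4 F [-0.2 -0.1 -0.5]
hover t 20.14 tcp [0.4717 0.0099 0.1347] gap 0.0309 ff 59.4 F [ 0.5  0.4 -0.4]
down t 21.05 tcp [0.472  0.0104 0.0864] gap 0.031 ff 59.7 F [ 1.  -0.1  3.2]
off t 22.12 tcp [0.4712 0.0105 0.1549] gap 0.0854 ff 0.0 F [ 0.7  1.  -0.8]
at square t 24.01 tcp [ 0.5355 -0.356   0.0931] gap 0.0854 ff 0.0 F [ 0.3 -0.5  0.8]
grip t 24.57 tcp [ 0.5354 -0.3569  0.0938] gap 0.0286 ff 59.9 F [-0.7 -0.   4.2]
lift t 25.0 tcp [ 0.5349 -0.3565  0.1349] gap 0.0282 ff 59.3 F [-1.1  0.4 -0.6]
hover t 25.91 tcp [ 0.4592 -0.1425  0.1348] gap 0.0286 ff 59.3 F [ 0.1 -0.2  0.4]
down t 26.82 tcp [ 0.4587 -0.142   0.0863] gap 0.0284 ff 59.5 F [ 1.1 -0.9  1.1]
off t 27.9 tcp [ 0.4582 -0.1418  0.1549] gap 0.0854 ff 0.0 F [-0.   0.4 -0.3]
 t 28.8 tcp [0.3999 0.0196 0.2987] gap 0.0857 ff 0.0 F [-0.7  0.1 -0.1]
 t 29.73 tcp [0.3605 0.2491 0.2794] gap 0.0852 ff 0.0 F [-0.1  0.3  0.5]
heart top local offset mm [ 21.1 -12.2] dyaw -0.621 83.9
truffle top local offset mm [ 1.9 -1. ] dyaw 0.0 76.8
square top local offset mm [ 1.3 -0.5] dyaw 0.09 62.3
baton top local offset mm [ 0.4 -0.2] dyaw -0.013 116.3
round 0.0323
long 0.0282
heart 0.029
square 0.0293
[ 0.45721783  0.18965948 -0.11266657] 266.4085998535156
```

View pics/c.png

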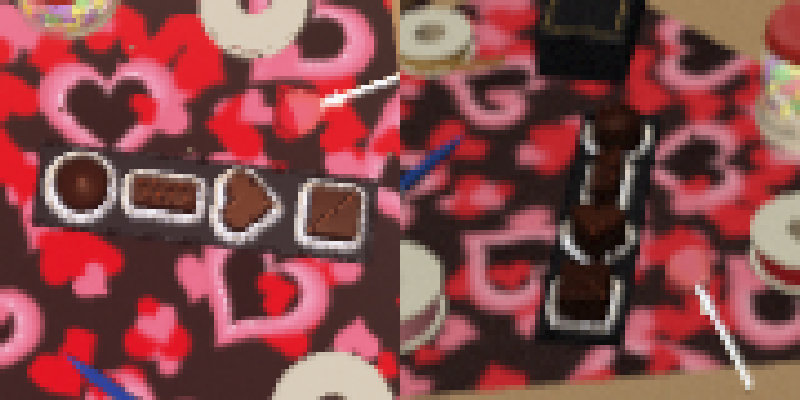

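All four are seated: top heights read 32.3, 28.2, 29.0 and 29.3 mm, and the heart's tip points the same way as its case. Now the lid: grip it, lift it, carry it over the base and check before lowering.

```bash
python3 - <<'E'
from rob import *
t=load("top2.npz");s=load("side2.npz")
def dk(s): g=s["image"].astype(np.float32).max(2);return np.clip((110-g)/40,0,1)
x,y,a=P["lid"];o=best(x,y,.15,a)
manip.move_to([x,y,.15],o);manip.move_l([x,y,.080],.12);st("at lid")
manip.clamp();st("grip");manip.move_l([x,y,.09],.05);st();manip.move_l([x,y,.15],.1);st("lift")
X,Y,A=P["tray"];o2=(R.from_rotvec([0,0,A-a])*R.from_rotvec(o)).as_rotvec()
manip.move_l([X,Y,.15],.12,o2);manip.hold(.3);st("over")
for n in("top","side"): np.savez(f"{n}3.npz",**snapshot(n))
t=load("top3.npz");s=load("side3.npz")
# TCP .080 with lid on table -> raised .070 now; camera offsets top(+1,-1) side(-1,+1) mm in x,y
L=lambda dx,dy:[(place(rect(.063,.22),X+dx,Y+dy,A),[(.070,1),(.108,1)])]
cv2.imwrite("pics/l.png",np.hstack([overlay(t,[L(.001,-.001)],(X,Y),52,400),overlay(s,[L(-.001,.001)],(X,Y),48,400)]))
E
```

```text
at lid t 31.29 tcp [0.4562 0.1915 0.0809] gap 0.0852 ff 0.0 F [-0.3  0.8  0.2]
grip t 31.63 tcp [0.4564 0.1913 0.0812] gap 0.0618 ff 65.8 F [-1.   1.   5.5]
 t 31.98 tcp [0.456  0.1911 0.0905] gap 0.0619 ff 65.2 F [ 0.2  0.5 -1.3]
lift t 32.73 tcp [0.4554 0.1908 0.1495] gap 0.0621 ff 65.2 F [ 0.7 -0.5 -0.8]
over t 35.33 tcp [ 0.465  -0.0656  0.15  ] gap 0.0623 ff 65.2 F [-0.9 -0.8 -0.2]
```

View pics/l.png

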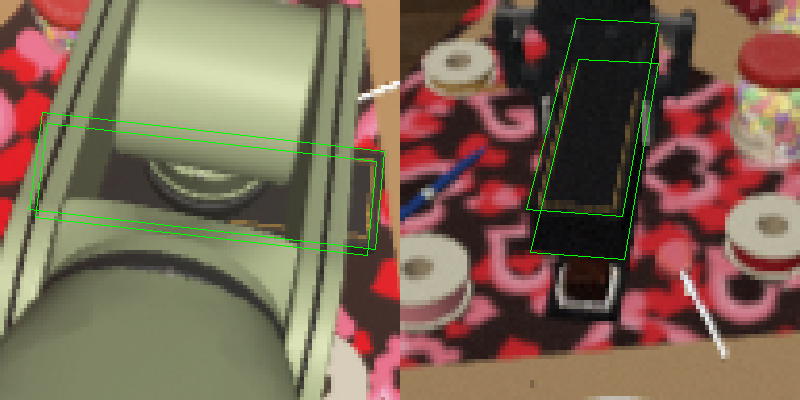

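The held lid matches its expected outline in both views: front bottom corners at about (531,250) and (627,258) in the side crop, and the right edge at (380,152)–(370,252) in the top crop. Lowering in steps while watching the force.

```bash
python3 - <<'E'
from rob import *
X,Y,A=P["tray"]
for z,v in((.11,.08),(.092,.03),(.085,.02),(.082,.015),(.081,.01),(.0803,.01),(.0798,.01)):
    manip.move_l([X,Y,z],v);st(z)
    if read_state()["wrist_force"][2]>8:print("contact");break
E
```

```text
0.11 t 36.08 tcp [ 0.4652 -0.0658  0.1101] gap 0.0618 ff 65.2 F [-0.7 -0.6  0.3]
0.092 t 36.83 tcp [ 0.4651 -0.0657  0.092 ] gap 0.0617 ff 65.2 F [ 0.7 -0.8 -1.3]
0.085 t 37.33 tcp [ 0.465  -0.0657  0.0849] gap 0.0621 ff 65.2 F [ 0.4  1.6 -0.1]
0.082 t 37.67 tcp [ 0.465  -0.0657  0.0819] gap 0.0621 ff 65.2 F [ 0.3  0.1 -1.2]
0.081 t 37.92 tcp [ 0.4652 -0.0657  0.0813] gap 0.0621 ff 65.3 F [-1.1 -1.   2.6]
0.0803 t 38.17 tcp [ 0.4651 -0.0657  0.0812] gap 0.0618 ff 66.3 F [-2.2  0.7  9.5]
contact
```

Contact came at 0.0812, the same height as at the pick, so the lid is on the table. Release and check.

```bash
python3 - <<'E'
from rob import *
X,Y,A=P["tray"]
manip.open_jaws();manip.move_l([X,Y,.15],.12);st("off");go(.36,.25,.28,0);st()
for n in("top","side"): np.savez(f"{n}4.npz",**snapshot(n))
t=load("top4.npz");s=load("side4.npz")
for v in(t,s):
    p,k=fit([(v,high(v))],lid,P["tray"],True,.125);print(p.round(4))
w=world(t)
for ly in(-.095,-.05,0,.05,.095):
    for lx in(-.02,.02):
        d=np.hypot(*(w[...,:2]-local("tray",lx,ly)).transpose(2,0,1));print(lx,ly,np.nanmean(w[d<.008][:,2]).round(4))
cv2.imwrite("pics/e.png",np.hstack([overlay(t,[lid((X+.001,Y-.001,A))],(X,Y),52,400),overlay(s,[lid((X-.001,Y+.001,A))],(X,Y),48,400)]))
E
```

```text
off t 39.27 tcp [ 0.4645 -0.0656  0.1495] gap 0.0849 ff 0.0 F [-0.   0.9 -0.2]
 t 40.62 tcp [0.3602 0.2494 0.2794] gap 0.0857 ff 0.0 F [-0.5 -0.4 -0.1]
[ 0.4668 -0.0672 -0.0857]
[ 0.4641 -0.0669 -0.0815]
-0.02 -0.095 0.0382
0.02 -0.095 0.0376
-0.02 -0.05 0.0376
0.02 -0.05 0.0379
-0.02 0 0.0379
0.02 0 0.0377
-0.02 0.05 0.038
0.02 0.05 0.0383
-0.02 0.095 0.0377
0.02 0.095 0.0382
```

View pics/e.png

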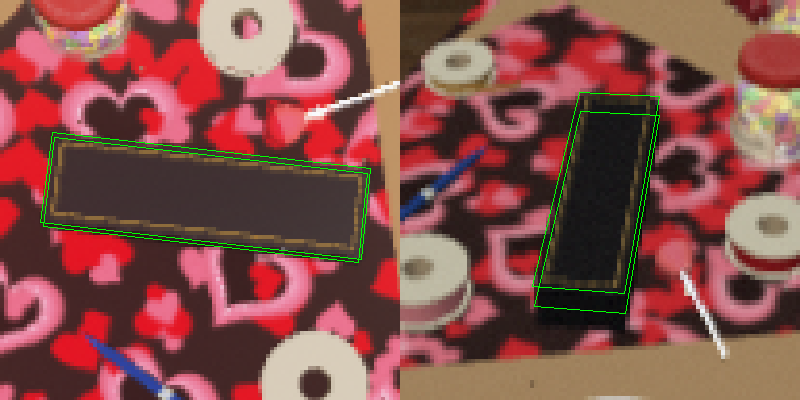

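The lid lies level over the base: its top reads 38 mm everywhere and its outline matches in both views. Handing in.

```bash
python3 -c "
from station import job;print(job.finish_job())"
```

```text
the job is handed in; nothing more can be done
None
```

The box is packed and handed in at about 41 s: all four chocolates sit in their own cases, and the lid stands level on the table over the base; the judge's verdict was not shown.

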